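# Zero a hand coffee grinder on burr touch and count it open six clicks

## Task

Set the hand coffee grinder for tonight's espresso: nobody knows where its dial stands, so first turn the dial clockwise (seen from above) until you feel the burrs touch and it stops, without forcing it so that the grinder slips round in its dock, then open it six clicks anticlockwise from there. Let go of the dial resting in its sixth click, and leave everything else on the ledge where it is.

Things in the scene. Friction and masses are not known exactly. Their poses are not given: they have to be found in the camera images.
- dock: the hand grinder's dock, a dark steel cup on a 96 mm flange screwed to the ledge, origin under its centre on the ledge. In it stands the grinder: an upright aluminium cylinder 55 mm across with a ribbed rubber sleeve (58 mm), barrel top 160 mm above the ledge, crank taken off
- dial_mid (a point): centre of the dial on top of the grinder, half-way up it: a knurled aluminium drum 44 mm across and 22 mm high, 2 mm above the barrel's top, so 13 mm from this point down to the barrel. It turns about the upright axis through this point. Anticlockwise from above opens, 12 clicks to the turn (30 degrees each); let go, it springs into the nearest click, to within some 4 degrees
- spindle_top (a point): tip of the steel crank spindle, 8 mm across, that sticks up through the dial on its axis, 25 mm above the dial's middle. It does not turn with the dial
- dial_mark (a point): outer end of the dark raised index rib on the dial's top, 18.5 mm from the axis, 13 mm above the dial's middle. It turns with the dial: x points outwards along the rib, z up, so its yaw shows how far the dial has turned. The rib was refitted at an arbitrary angle and does not tell where the burrs touch
- lining (a joint): how far the grinder has slipped round in its cork-lined dock (rad, anticlockwise positive, 0 at the start). Under torque the lining first winds up like a spring, 6 N m per rad, and comes back; at about 0.7 N m, as when the dial is forced against burr touch, it slips and stays so. Beyond 0.26 rad of slip the grinder counts as forced
- burr (a joint): gap between the burrs inside (m): 0 at touch, a hard stop lying in a click; 0.000083 more for each click open, hidden inside, finer than this reading's noise. The dial starts two to five clicks open. Leaving a click takes up to 0.25 N m within its first third, then it gives and falls into the next; at burr touch it never gives, the torque just keeps rising
- canister: the loose bean canister: plain aluminium cylinder 62 mm across with a knurled twist cap 64 mm across, 114 mm high, no dock, no spindle, no sleeve; origin at the centre of its underside. Not part of the job
- crank: the grinder's crank, taken off and lying on the ledge: flat steel arm 140 mm long with a socket hub at one end and a turned wooden knob at the other, 53 mm high; origin at the middle of the arm, on the ledge. Not needed
- dice_cup: steel dice cup, 76 mm across, 92 mm high, origin at the centre of its underside; leave alone
- ring_dish: white ceramic ring dish, 100 mm across, 22 mm high, origin at the centre of its underside; leave alone
- die_a: a 19 mm plastic die, origin at the centre of its underside; leave alone
- die_b: a second 19 mm die, likewise
- die_c: a third 19 mm die, likewise
- meeple: wooden meeple 42 mm wide, 14 mm thick, 47 mm high, origin between its feet; leave alone
Mind the look-alikes: they are no part of the job. Leave any purple or red look-alike of the dock alone.

How it is judged:
By the outcome, as a careful person would: the job done as asked, in the order asked, and still so for the second after the job is handed in, with the robot touching nothing.
It also fails if it takes over 66 s, if anything falls off the work surface, if the arm or the gripper's body presses on something with over 40 N, if the wrist force passes 120 N, or if a joint passes its speed limit or range.

## Robot

A 6-joint arm with a two-finger parallel gripper is mounted at the origin on the work surface. World frame = base frame: x ahead of the robot, y to its left, z up, the work surface at z = 0. Lengths are in mm, angles in rad, forces in N, time in s.
With the tool pointing down it reaches from about 275 to 750 mm from the base axis. Payload 10.2 kg.
Tool frame: the origin (TCP) lies between the finger pads; the fingertips stand 11 mm ahead of it and the grasp point (between the pads) lies 8 mm behind it; z points along the fingers, y is the line along which they close (so a half turn about z gives the same grasp; the last joint's range is limited). The gripper opens to 85 mm and grips with 20 to 120 N. Pads are 22 mm wide; open, the fingers measure 114 mm over their backs; the gripper's body (76 mm by 85 mm) begins 54 mm behind the grasp point. The pads swing forward as they close: fully open they stand 13 mm farther back than shut.
Start: joints at [-1.459, 0.313, 1.498, -0, 1.331, -0.223], TCP at [172.492, -495.861, 242.294] pointing down, gripper open.
Joint ranges: [-2.94, 2.94], [-0.97, 2.17], [0.19, 2.56], [-1.23, 4.37], [0.02, 3.11], [-2.88, 2.88]. Speed limits (rad/s): [2.39, 2.39, 3.01, 3.14, 3.14, 3.14].

## Interface

Orientations are given as a unit quaternion [w, x, y, z].
In Python, from rig import sense, eyes, finish_job gives the robot as it stands.
- The arm moves only by the shell command python3 -m jog 'ROWS' [FORCE]. ROWS is JSON, a list of rows, each a list of 7 numbers: the shift along the tool's x, y, z in m, then the turn, a rotation vector about the tool's x, y, z in rad, then the finger opening in m, from 0 to 0.0854. In form: [[dx, dy, dz, rx, ry, rz, gripper], ...]. A call has 1 to 5 rows; each row shifts and turns the commanded pose from where the row before left it, along the tool's axes as they then stand; what a row does not reach is not made up. A row lasts 1/10 s, in which the tool goes at most 50 mm and 8.59 degrees, less where a joint would pass 70% of its speed; a pose out of reach is approached as far as the arm can. A call is refused whole if a number of a shift passes 0.05 or a number of a turn 0.15, either way. A call with a gripper value outside its range is refused whole. The fingers move at their own pace and stop on an object; FORCE is the grip in N (left out, the last holds). Time passes only in rows, so rows that do not move let the fingers close. It gives the time, the measured TCP pose, the force, the opening and the grip force at its end, in the units of the state.
- sense(): the state, without advancing time (a new reading comes with each control period).
- eyes.capture(name): name is "scene" or "top"; returns the picture (384x512x3 uint8, red, green, blue); there is no depth.
- eyes.calibration(name): a dict with "fx", "fy", "cx", "cy" (pixels), "dist" ([k1, k2, p1, p2, k3] as OpenCV has them; the pictures are not rectified), "cam_to_world" (4x4, takes a point from camera to world coordinates). Camera axes: x right, y down, z forward; pixel columns grow to the right and rows downward; lengths in mm; the calibration is good to about 2 mm. A picture is of the moment at which its call begins. calibration takes no time and is no camera call.
- finish_job(): hands the job in; it is judged then, once.
The state is a dict: "time_s": time; "joints": joint angles; "dq": joint speeds; "tau": joint torques, N m; "eef_pos": TCP position; "ee_rot": TCP orientation; "force": force on the tool from outside, world axes, zero at the start; "wrist_torque": the same for the moment, N m; "grip_width": opening from 0.0 (shut) to 1.0 (fully open); "grip_force": force on a finger pad.
Only numpy, scipy, OpenCV 4.12 (cv2) and the standard library are available. Lean on these libraries where they do the work, as an engineer would, in place of code of your own. Each camera call takes 0.05 s, during which the arm holds its last target. There are 200 camera calls.

## Working session

There is one attempt and no reset: what is moved stays moved. The work goes in short steps, Python scripts to look and compute and a shell command to move; the robot and the scene stay as the last step left them, time stands still between calls to the robot, and variables do not carry over. Pictures are saved under pics/ and viewed, at most 10 in all, crops included, and the job is handed in when it is done.

```bash
ls; mkdir -p pics
python3 - <<'E'
from rig import sense, eyes
import cv2
for n in("scene","top"):
    cv2.imwrite(f"pics/{n}0.png",cv2.resize(eyes.capture(n)[:,:,::-1],(800,600),interpolation=cv2.INTER_CUBIC))
    c=eyes.calibration(n);print(n,c)
print(sense())
E
```

```text
pics
scene {'fx': 402.6628259119195, 'fy': 402.6628259119195, 'cx': 254.15507339896848, 'cy': 193.54444870429901, 'dist': array([-0.10033285,  0.        ,  0.        ,  0.        ,  0.        ]), 'cam_to_world': array([[ 3.71757402e-01,  7.52143940e-01, -5.44128595e-01,
         1.04346390e+03],
       [ 9.28187718e-01, -2.90897385e-01,  2.32047994e-01,
        -2.32940203e+02],
       [ 1.62479064e-02, -5.91319038e-01, -8.06274023e-01,
         8.42982431e+02],
       [ 0.00000000e+00,  0.00000000e+00,  0.00000000e+00,
         1.00000000e+00]])}
top {'fx': 459.75283727641755, 'fy': 459.75283727641755, 'cx': 257.1915240561669, 'cy': 187.278863898625, 'dist': array([-0.17096415,  0.        ,  0.        ,  0.        ,  0.        ]), 'cam_to_world': array([[-6.56842561e-03, -9.95460130e-01,  9.49525407e-02,
         4.24339260e+02],
       [-9.99901228e-01,  7.71811768e-03,  1.17458847e-02,
        -3.09634060e+01],
       [-1.24254148e-02, -9.48660100e-02, -9.95412502e-01,
         1.33591271e+03],
       [ 0.00000000e+00,  0.00000000e+00,  0.00000000e+00,
         1.00000000e+00]])}
{'time_s': 0.1, 'joints': array([-1.45941665e+00,  3.13376418e-01,  1.49835850e+00, -1.37614837e-05,
        1.33098816e+00, -2.23395590e-01]), 'dq': array([ 1.82753318e-03, -3.31883852e-03, -1.67181131e-03, -8.97753171e-05,
        4.41905899e-04, -7.91073809e-04]), 'tau': array([ 3.83363717e-03, -4.12901187e+01, -2.60140193e+01, -1.14585009e-04,
        3.05143032e-03, -1.10950592e-05]), 'eef_pos': array([ 172.45541186, -495.63941075,  241.80229618]), 'ee_rot': array([-5.64699498e-04,  9.86022939e-01,  1.66608656e-01,  2.49673664e-05]), 'force': array([0.37737225, 0.00909217, 0.0525957 ]), 'wrist_torque': array([0.00888364, 0.02870458, 0.0261128 ]), 'grip_force': 0.0, 'grip_width': 1.000244631495765}
```

View pics/scene0.png

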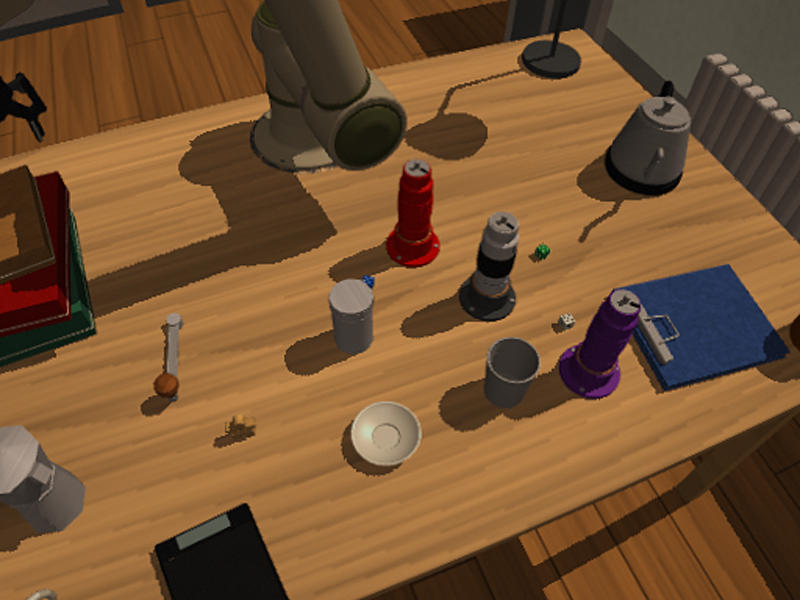

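View pics/top0.png

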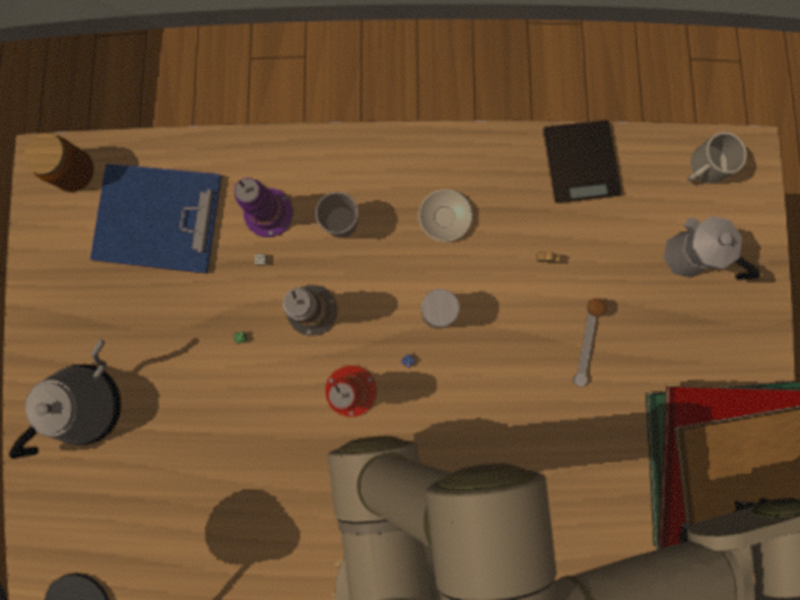

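The grinder (dark dock, black sleeve) has its dial at scene (503,220) and top (297,302). The purple and red ones are look-alikes. I'll enlarge both views.

```bash
cat > h.py <<'E'
import numpy as np, cv2
from rig import sense, eyes
from scipy.spatial.transform import Rotation as R
def ray(n,uv):
    c=eyes.calibration(n);K=np.array([[c['fx'],0,c['cx']],[0,c['fy'],c['cy']],[0,0,1]])
    p=cv2.undistortPoints(np.array([[uv]],float),K,c['dist'])[0,0]
    M=c['cam_to_world'];return M[:3,3],M[:3,:3]@np.array([p[0],p[1],1])
def at(n,uv,z):
    o,d=ray(n,uv);return o+d*(z-o[2])/d[2]
def tri(a,b):
    A=np.zeros((3,3));B=np.zeros(3)
    for o,d in(ray("scene",a),ray("top",b)):
        d=d/np.linalg.norm(d);P=np.eye(3)-np.outer(d,d);A+=P;B+=P@o
    return np.linalg.solve(A,B)
def proj(n,p):
    c=eyes.calibration(n);K=np.array([[c['fx'],0,c['cx']],[0,c['fy'],c['cy']],[0,0,1]])
    T=np.linalg.inv(c['cam_to_world']);return cv2.projectPoints(np.array([p],float),cv2.Rodrigues(T[:3,:3])[0],T[:3,3],K,c['dist'])[0][0,0]
def crop(n,c,h,k):
    im=eyes.capture(n)[:,:,::-1];x,y=c
    return cv2.resize(im[y-h:y+h,x-h:x+h],None,fx=k,fy=k,interpolation=cv2.INTER_CUBIC)
def st():
    s=sense();q=s['ee_rot'];print(round(s['time_s'],2),s['eef_pos'].round(1),R.from_quat(q[[1,2,3,0]]).as_matrix().round(3).tolist(),'F',s['force'].round(1),'T',s['wrist_torque'].round(3),s['grip_width'],s['grip_force'])
E
python3 - <<'E'
from h import *
a=crop("scene",(322,145),20,10);b=crop("top",(192,194),20,10)
cv2.imwrite("pics/c1.png",np.hstack([a,b]))
E
```

```text
(no output)
```

View pics/c1.png

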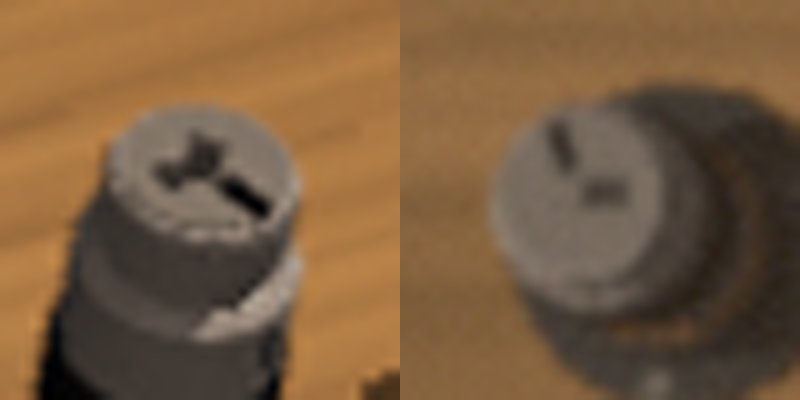

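Run:
```python
from h import *
c=(322.1,141.8);t=(189.3,192.8)
print(tri(c,t),at("scene",c,184),at("top",t,184))
m=(328.4,145.8);n=(187.3,186)
print(tri(m,n),at("scene",m,186),at("top",n,186))
st()
for p in [(427,100,0)]:print(at("scene",(488*.64,298*.64),0),at("top",(311*.64,310*.64),0))
```

```text
[521.09787566 153.52088698 185.80188255] [519.48487343 153.95678961 184.        ] [521.52886818 154.38499514 184.        ]
[538.50791541 159.07924986 187.9422205 ] [537.0450072  160.35819415 186.        ] [538.64751423 159.29394087 186.        ]
0.2 [ 172.5 -495.7  242. ] [[0.944, 0.329, -0.0], [0.329, -0.944, 0.001], [0.0, -0.001, -1.0]] F [ 1.1 -0.5  0.5] T [ 0.051 -0.001  0.001] 1.000082651195007 0.0
[521.08152067 155.42318917   0.        ] [520.41149746 155.13541941   0.        ]
```

```bash
M='python3 -m jog'
$M '[[0.034,-0.0312,0,0,0,0,0.085],[0.034,-0.0312,0,0,0,0,0.085],[0.034,-0.0312,0,0,0,0,0.085],[0.034,-0.0312,0,0,0,0,0.085],[0.034,-0.0312,0,0,0,0,0.085]]' 20
$M '[[0.034,-0.0312,0,0,0,0,0.085],[0.034,-0.0312,0,0,0,0,0.085],[0.034,-0.0312,0,0,0,0,0.085],[0.034,-0.0312,0,0,0,0,0.085],[0.034,-0.0312,0,0,0,0,0.085]]'
$M '[[0.034,-0.0312,0,0,0,0,0.085],[0.034,-0.0312,0,0,0,0,0.085],[0.034,-0.0312,0,0,0,0,0.085],[0.034,-0.0312,0,0,0,0,0.085],[0.034,-0.0312,0,0,0,0,0.085]]'
$M '[[0,0,0,0,0,-0.14,0.085],[0,0,0,0,0,-0.14,0.085],[0,0,0,0,0,-0.14,0.085],[0,0,0,0,0,-0.14,0.085],[0,0,0,0,0,-0.14,0.085]]'
$M '[[0,0,0,0,0,-0.14,0.085],[0,0,0,0,0,-0.14,0.085],[0,0,0,0,0,-0.14,0.085],[0,0,0,0,0,-0.14,0.085],[0,0,0,0,0,-0.14,0.085]]'
$M '[[0,0,0,0,0,-0.14,0.085],[0,0,0,0,0,-0.14,0.085],[0,0,0,0,0,-0.14,0.085],[0,0,0,0,0,0,0.085],[0,0,0,0,0,0,0.085]]'
python3 -c "
from h import *
st();s=sense();print(s['joints'])
q=s['ee_rot'];Rm=R.from_quat(q[[1,2,3,0]]).as_matrix();print((Rm.T@(np.array([520.8,154.5,175])-s['eef_pos'])).round(1))"
```

```text
time_s: 0.7
eef_pos: [282.2, -290.9, 242.3]
ee_rot: [0.0, 0.986, 0.166, 0.0]
force: [0.3, -0.4, -0.4]
grip_width: 0.993
grip_force: 0.0
time_s: 1.2
eef_pos: [391.6, -87.6, 242.4]
ee_rot: [0.0, 0.986, 0.167, 0.0]
force: [-0.3, -1.3, 0.6]
grip_width: 0.991
grip_force: 0.0
time_s: 1.7
eef_pos: [500.9, 115.8, 242.2]
ee_rot: [0.0, 0.986, 0.167, 0.0]
force: [0.4, -0.8, -0.3]
grip_width: 0.993
grip_force: 0.0
time_s: 2.2
eef_pos: [500.3, 113.8, 242.1]
ee_rot: [-0.0, 0.868, 0.497, -0.0]
force: [0.1, -0.0, -0.3]
grip_width: 0.997
grip_force: 0.0
time_s: 2.7
eef_pos: [500.3, 113.7, 242.1]
ee_rot: [-0.0, 0.645, 0.765, -0.0]
force: [0.6, 0.1, -0.1]
grip_width: 0.995
grip_force: 0.0
time_s: 3.2
eef_pos: [500.4, 113.7, 242.2]
ee_rot: [-0.0, 0.475, 0.88, -0.0]
force: [-0.7, 0.2, 0.3]
grip_width: 0.997
grip_force: 0.0
3.2 [500.4 113.7 242.2] [[-0.548, 0.836, -0.0], [0.836, 0.548, 0.0], [0.0, -0.0, -1.0]] F [-0.7  0.2  0.3] T [-0.03   0.019  0.024] 0.9965067778987873 0.0
[-5.14966896e-03  2.86878834e-01  1.53293561e+00  1.14717165e-05
  1.32201945e+00 -5.85427293e-01]
[22.9 39.5 67.2]
```

```bash
M='python3 -m jog'
$M '[[0.0115,0.0198,0,0,0,0,0.085],[0.0115,0.0197,0,0,0,0,0.085],[0,0,0.02,0,0,0,0.085],[0,0,0,0,0,0,0.085]]'
python3 -c "
from h import *
st();print(proj('scene',(520.8,154.5,198)),proj('top',(520.8,154.5,198)))
cv2.imwrite('pics/c2.png',np.hstack([crop('scene',(322,140),40,5),crop('top',(192,194),40,5)]))"
```

```text
time_s: 3.6
eef_pos: [519.7, 155.0, 220.1]
ee_rot: [-0.002, 0.475, 0.88, -0.001]
force: [-0.6, 0.4, 0.3]
grip_width: 1.0
grip_force: 0.0
3.6 [519.7 155.  220.1] [[-0.55, 0.835, -0.004], [0.835, 0.55, -0.0], [0.002, -0.004, -1.0]] F [-0.6  0.4  0.3] T [-0.019 -0.014 -0.009] 1.000049234654328 0.0
[323.52189951 137.79711004] [188.36236986 192.62614268]
```

View pics/c2.png

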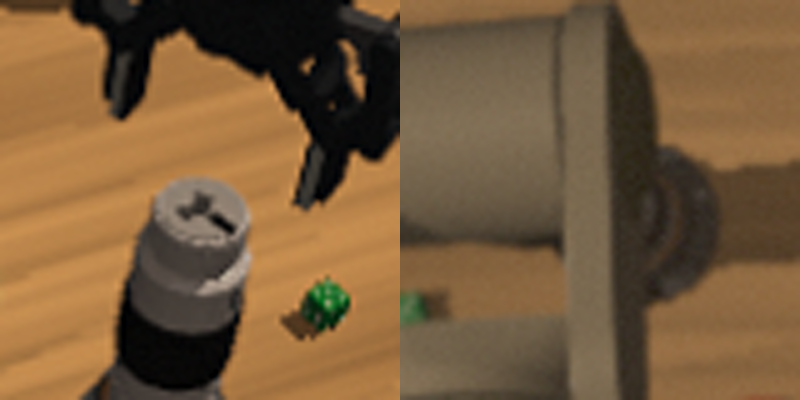

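The open fingers straddle the dial symmetrically, at crop (120,110) and (305,205). I'll descend and grip gently.

```bash
M='python3 -m jog'
$M '[[0,0,0.015,0,0,0,0.085],[0,0,0.015,0,0,0,0.085],[0,0,0.015,0,0,0,0.085],[0,0,0,0,0,0,0.06],[0,0,0,0,0,0,0.052]]' 20
$M '[[0,0,0,0,0,0,0.047],[0,0,0,0,0,0,0.045],[0,0,0,0,0,0,0.043],[0,0,0,0,0,0,0.04],[0,0,0,0,0,0,0.04]]' 20
python3 -c "
from h import *
st();print(sense()['joints'])
cv2.imwrite('pics/c3.png',crop('scene',(322,140),30,13))"
```

```text
time_s: 4.2
eef_pos: [521.0, 154.5, 178.4]
ee_rot: [0.0, 0.474, 0.88, 0.0]
force: [0.0, 0.8, 0.2]
grip_width: 0.682
grip_force: 0.0
time_s: 4.7
eef_pos: [521.0, 154.6, 178.3]
ee_rot: [0.001, 0.474, 0.881, 0.0]
force: [-2.1, -1.1, 6.1]
grip_width: 0.507
grip_force: 20.2
4.7 [521.  154.6 178.3] [[-0.551, 0.834, 0.001], [0.834, 0.551, -0.0], [-0.001, 0.001, -1.0]] F [-2.1 -1.1  6.1] T [-0.194  0.352 -0.032] 0.5074679483945098 20.1534041762352
[ 7.29266390e-02  4.09305877e-01  1.53510185e+00 -2.68564804e-04
  1.19574096e+00 -5.10940281e-01]
```

View pics/c3.png

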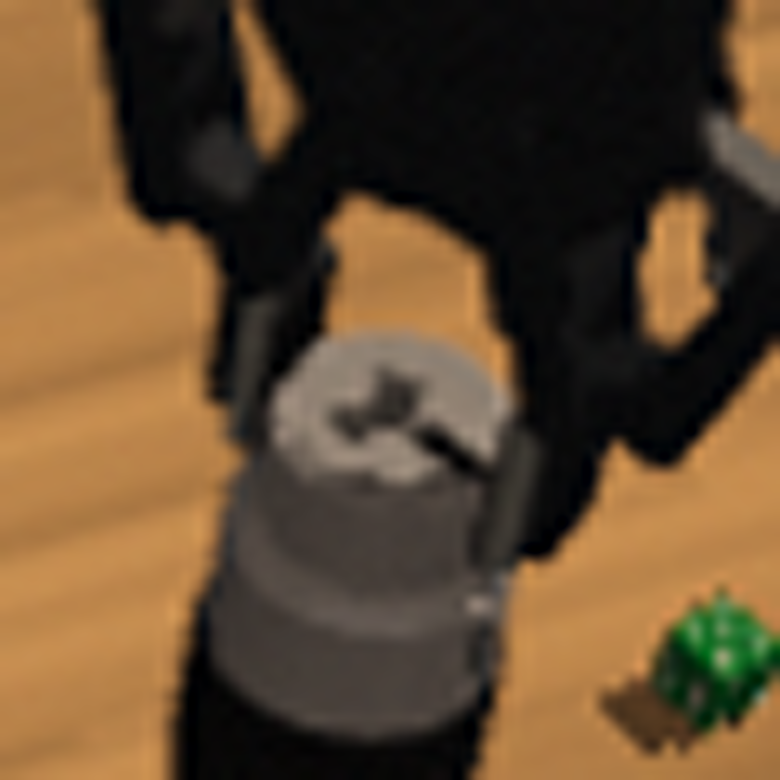

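```bash
cat > tz.py <<'E'
import sys
from h import *
s=sense();q=s['ee_rot'];m=R.from_quat(q[[1,2,3,0]]).as_matrix()
yaw=np.degrees(np.arctan2(m[1,0],m[0,0]));t=s['wrist_torque'][2]
print(f"t{s['time_s']:.1f} yaw {yaw:.1f} T {s['wrist_torque'].round(2)} F {s['force'].round(1)} q6 {s['joints'][5]:.2f} g {s['grip_force']:.0f} z {s['eef_pos'][2]:.1f}")
sys.exit(abs(t)>float(sys.argv[1]))
E
M='python3 -m jog'; Z='python3 tz.py 0.33'
$Z && $M '[[0,0,0,0,0,0.05,0.04],[0,0,0,0,0,0,0.04]]' >/dev/null && $Z && $M '[[0,0,0,0,0,0.05,0.04],[0,0,0,0,0,0,0.04]]' >/dev/null && $Z && $M '[[0,0,0,0,0,0.05,0.04],[0,0,0,0,0,0,0.04]]' >/dev/null && $Z && $M '[[0,0,0,0,0,0.05,0.04],[0,0,0,0,0,0,0.04]]' >/dev/null && $Z && $M '[[0,0,0,0,0,0.05,0.04],[0,0,0,0,0,0,0.04]]' >/dev/null && $Z && $M '[[0,0,0,0,0,0.05,0.04],[0,0,0,0,0,0,0.04]]' >/dev/null && $Z && $M '[[0,0,0,0,0,0.05,0.04],[0,0,0,0,0,0,0.04]]' >/dev/null && $Z && $M '[[0,0,0,0,0,0.05,0.04],[0,0,0,0,0,0,0.04]]' >/dev/null && $Z && $M '[[0,0,0,0,0,0.05,0.04],[0,0,0,0,0,0,0.04]]' >/dev/null && $Z && $M '[[0,0,0,0,0,0.05,0.04],[0,0,0,0,0,0,0.04]]' >/dev/null && $Z
```

```text
t4.8 yaw 123.5 T [-0.22  0.36 -0.05] F [-1.7 -1.5  7. ] q6 -0.51 g 20 z 178.3False
```

```bash
sed -i 's/sys.exit(abs(t)>float(sys.argv\[1\]))/sys.exit(int(abs(t)>float(sys.argv[1])))/' tz.py
M='python3 -m jog'; Z='python3 tz.py 0.33'
$Z && $M '[[0,0,0,0,0,0.05,0.04],[0,0,0,0,0,0,0.04]]' >/dev/null && $Z && $M '[[0,0,0,0,0,0.05,0.04],[0,0,0,0,0,0,0.04]]' >/dev/null && $Z && $M '[[0,0,0,0,0,0.05,0.04],[0,0,0,0,0,0,0.04]]' >/dev/null && $Z && $M '[[0,0,0,0,0,0.05,0.04],[0,0,0,0,0,0,0.04]]' >/dev/null && $Z && $M '[[0,0,0,0,0,0.05,0.04],[0,0,0,0,0,0,0.04]]' >/dev/null && $Z && $M '[[0,0,0,0,0,0.05,0.04],[0,0,0,0,0,0,0.04]]' >/dev/null && $Z && $M '[[0,0,0,0,0,0.05,0.04],[0,0,0,0,0,0,0.04]]' >/dev/null && $Z && $M '[[0,0,0,0,0,0.05,0.04],[0,0,0,0,0,0,0.04]]' >/dev/null && $Z && $M '[[0,0,0,0,0,0.05,0.04],[0,0,0,0,0,0,0.04]]' >/dev/null && $Z && $M '[[0,0,0,0,0,0.05,0.04],[0,0,0,0,0,0,0.04]]' >/dev/null && $Z
```

```text
t4.8 yaw 123.5 T [-0.22  0.36 -0.05] F [-1.7 -1.5  7. ] q6 -0.51 g 20 z 178.3
t5.0 yaw 120.5 T [-0.26  0.41  0.04] F [-1.3 -0.4  6.6] q6 -0.46 g 20 z 178.3
t5.2 yaw 117.7 T [-0.26  0.33  0.2 ] F [-2.2 -1.4  5.8] q6 -0.41 g 20 z 178.2
t5.3 yaw 114.8 T [-0.28  0.37  0.18] F [-2.2 -1.4  7.2] q6 -0.36 g 20 z 178.3
t5.5 yaw 111.9 T [-0.19  0.36  0.03] F [-1.3 -1.9  5.9] q6 -0.31 g 20 z 178.3
t5.8 yaw 109.1 T [-0.3   0.44 -0.04] F [-1.1 -1.7  5.5] q6 -0.26 g 20 z 178.3
t6.0 yaw 106.2 T [-0.28  0.46 -0.02] F [-1.8 -1.6  6.6] q6 -0.21 g 20 z 178.2
t6.2 yaw 103.3 T [-0.26  0.44 -0.05] F [-2.2 -1.9  6.6] q6 -0.16 g 20 z 178.2
t6.3 yaw 100.5 T [-0.27  0.48 -0.14] F [-1.8 -0.8  6.9] q6 -0.11 g 20 z 178.2
t6.5 yaw 97.6 T [-0.22  0.46 -0.1 ] F [-1.9 -1.8  7.7] q6 -0.06 g 20 z 178.3
t6.8 yaw 94.7 T [-0.22  0.52 -0.01] F [-2.6 -1.7  6.7] q6 -0.01 g 20 z 178.2
```

The first click passed cleanly (peak about 0.2 N m). I'll continue.

```bash
M='python3 -m jog'; Z='python3 tz.py 0.33'
$M '[[0,0,0,0,0,0.05,0.04],[0,0,0,0,0,0,0.04]]' >/dev/null && $Z && $M '[[0,0,0,0,0,0.05,0.04],[0,0,0,0,0,0,0.04]]' >/dev/null && $Z && $M '[[0,0,0,0,0,0.05,0.04],[0,0,0,0,0,0,0.04]]' >/dev/null && $Z && $M '[[0,0,0,0,0,0.05,0.04],[0,0,0,0,0,0,0.04]]' >/dev/null && $Z && $M '[[0,0,0,0,0,0.05,0.04],[0,0,0,0,0,0,0.04]]' >/dev/null && $Z && $M '[[0,0,0,0,0,0.05,0.04],[0,0,0,0,0,0,0.04]]' >/dev/null && $Z && $M '[[0,0,0,0,0,0.05,0.04],[0,0,0,0,0,0,0.04]]' >/dev/null && $Z && $M '[[0,0,0,0,0,0.05,0.04],[0,0,0,0,0,0,0.04]]' >/dev/null && $Z && $M '[[0,0,0,0,0,0.05,0.04],[0,0,0,0,0,0,0.04]]' >/dev/null && $Z && $M '[[0,0,0,0,0,0.05,0.04],[0,0,0,0,0,0,0.04]]' >/dev/null && $Z && $M '[[0,0,0,0,0,0.05,0.04],[0,0,0,0,0,0,0.04]]' >/dev/null && $Z && $M '[[0,0,0,0,0,0.05,0.04],[0,0,0,0,0,0,0.04]]' >/dev/null && $Z && $M '[[0,0,0,0,0,0.05,0.04],[0,0,0,0,0,0,0.04]]' >/dev/null && $Z && $M '[[0,0,0,0,0,0.05,0.04],[0,0,0,0,0,0,0.04]]' >/dev/null && $Z && $M '[[0,0,0,0,0,0.05,0.04],[0,0,0,0,0,0,0.04]]' >/dev/null && $Z && $M '[[0,0,0,0,0,0.05,0.04],[0,0,0,0,0,0,0.04]]' >/dev/null && $Z
```

```text
t7.0 yaw 91.9 T [-0.24  0.49  0.09] F [-2.9 -1.6  6.3] q6 0.04 g 20 z 178.2
t7.2 yaw 89.0 T [-0.19  0.54  0.14] F [-1.9 -0.6  7.2] q6 0.09 g 20 z 178.3
t7.3 yaw 86.2 T [-0.22  0.49  0.21] F [-2.4 -0.4  6.5] q6 0.14 g 20 z 178.2
t7.5 yaw 83.3 T [-0.22  0.57  0.01] F [-2.8 -1.9  6.6] q6 0.19 g 20 z 178.2
t7.8 yaw 80.4 T [-0.2   0.48 -0.03] F [-2.8 -2.1  6.8] q6 0.24 g 20 z 178.3
t8.0 yaw 77.5 T [-0.18  0.53 -0.07] F [-2.3 -1.   6.9] q6 0.29 g 20 z 178.2
t8.2 yaw 74.7 T [-0.19  0.54 -0.05] F [-2.5 -1.   6.5] q6 0.34 g 20 z 178.2
t8.3 yaw 71.8 T [-0.2   0.49 -0.09] F [-2.5 -1.1  6.5] q6 0.39 g 20 z 178.3
t8.6 yaw 68.9 T [-0.19  0.51 -0.09] F [-2.8 -1.7  7.1] q6 0.44 g 20 z 178.3
t8.8 yaw 66.1 T [-0.2   0.39 -0.06] F [-3.2 -1.   6.3] q6 0.49 g 20 z 178.3
t8.9 yaw 63.2 T [-0.22  0.49  0.08] F [-2.7 -0.9  5.6] q6 0.54 g 20 z 178.3
t9.2 yaw 60.4 T [-0.19  0.46  0.11] F [-2.2 -0.7  7.1] q6 0.59 g 20 z 178.2
t9.3 yaw 57.5 T [-0.2   0.4   0.12] F [-1.3 -0.9  6.4] q6 0.64 g 20 z 178.2
t9.6 yaw 54.7 T [-0.2   0.43  0.21] F [-2.2 -1.4  6.7] q6 0.69 g 20 z 178.2
t9.8 yaw 51.8 T [-0.24  0.51  0.01] F [-3.4 -1.1  6. ] q6 0.74 g 20 z 178.2
t9.9 yaw 48.9 T [-0.19  0.44 -0.06] F [-3.  -1.1  6.5] q6 0.79 g 20 z 178.2
```

```bash
M='python3 -m jog'; Z='python3 tz.py 0.33'
$M '[[0,0,0,0,0,0.05,0.04],[0,0,0,0,0,0,0.04]]' >/dev/null && $Z && $M '[[0,0,0,0,0,0.05,0.04],[0,0,0,0,0,0,0.04]]' >/dev/null && $Z && $M '[[0,0,0,0,0,0.05,0.04],[0,0,0,0,0,0,0.04]]' >/dev/null && $Z && $M '[[0,0,0,0,0,0.05,0.04],[0,0,0,0,0,0,0.04]]' >/dev/null && $Z && $M '[[0,0,0,0,0,0.05,0.04],[0,0,0,0,0,0,0.04]]' >/dev/null && $Z && $M '[[0,0,0,0,0,0.05,0.04],[0,0,0,0,0,0,0.04]]' >/dev/null && $Z && $M '[[0,0,0,0,0,0.05,0.04],[0,0,0,0,0,0,0.04]]' >/dev/null && $Z && $M '[[0,0,0,0,0,0.05,0.04],[0,0,0,0,0,0,0.04]]' >/dev/null && $Z && $M '[[0,0,0,0,0,0.05,0.04],[0,0,0,0,0,0,0.04]]' >/dev/null && $Z && $M '[[0,0,0,0,0,0.05,0.04],[0,0,0,0,0,0,0.04]]' >/dev/null && $Z && $M '[[0,0,0,0,0,0.05,0.04],[0,0,0,0,0,0,0.04]]' >/dev/null && $Z && $M '[[0,0,0,0,0,0.05,0.04],[0,0,0,0,0,0,0.04]]' >/dev/null && $Z && $M '[[0,0,0,0,0,0.05,0.04],[0,0,0,0,0,0,0.04]]' >/dev/null && $Z && $M '[[0,0,0,0,0,0.05,0.04],[0,0,0,0,0,0,0.04]]' >/dev/null && $Z && $M '[[0,0,0,0,0,0.05,0.04],[0,0,0,0,0,0,0.04]]' >/dev/null && $Z
```

```text
t10.2 yaw 46.0 T [-0.25  0.44 -0.03] F [-3.2 -0.8  6. ] q6 0.84 g 20 z 178.2
t10.3 yaw 43.2 T [-0.23  0.5  -0.02] F [-2.  -1.2  5.8] q6 0.89 g 20 z 178.2
t10.6 yaw 40.3 T [-0.17  0.46 -0.1 ] F [-3.  -2.2  6.6] q6 0.94 g 20 z 178.2
t10.8 yaw 37.4 T [-0.23  0.42 -0.13] F [-3.3 -0.4  6.5] q6 0.99 g 20 z 178.3
t10.9 yaw 34.6 T [-0.29  0.43 -0.01] F [-3.2 -2.1  5.8] q6 1.04 g 20 z 178.3
t11.2 yaw 31.7 T [-0.33  0.4   0.11] F [-2.3 -1.5  6. ] q6 1.09 g 20 z 178.2
t11.3 yaw 28.9 T [-0.34  0.4   0.14] F [-2.3 -1.5  6.1] q6 1.14 g 20 z 178.2
t11.6 yaw 26.0 T [-0.38  0.43  0.18] F [-2.7 -1.4  5.8] q6 1.19 g 20 z 178.2
t11.8 yaw 23.1 T [-0.39  0.41  0.05] F [-2.4 -1.4  5. ] q6 1.24 g 20 z 178.2
t11.9 yaw 20.3 T [-0.37  0.44 -0.05] F [-2.5 -1.1  6.2] q6 1.29 g 20 z 178.3
t12.2 yaw 17.4 T [-0.42  0.45 -0.01] F [-1.8 -1.6  6.1] q6 1.34 g 20 z 178.2
t12.3 yaw 14.5 T [-0.42  0.45 -0.08] F [-2.5 -1.3  6.8] q6 1.39 g 20 z 178.2
t12.6 yaw 11.7 T [-0.45  0.46 -0.02] F [-1.9 -1.4  6.9] q6 1.44 g 20 z 178.2
t12.8 yaw 8.8 T [-0.53  0.47 -0.12] F [-2.5 -0.4  6.9] q6 1.49 g 20 z 178.2
t12.9 yaw 5.9 T [-0.52  0.52 -0.04] F [-2.2 -0.9  7.1] q6 1.54 g 20 z 178.2
```

```bash
M='python3 -m jog'; Z='python3 tz.py 0.33'
$M '[[0,0,0,0,0,0.05,0.04],[0,0,0,0,0,0,0.04]]' >/dev/null && $Z && $M '[[0,0,0,0,0,0.05,0.04],[0,0,0,0,0,0,0.04]]' >/dev/null && $Z && $M '[[0,0,0,0,0,0.03,0.04],[0,0,0,0,0,0,0.04]]' >/dev/null && $Z && $M '[[0,0,0,0,0,0.03,0.04],[0,0,0,0,0,0,0.04]]' >/dev/null && $Z && $M '[[0,0,0,0,0,0.03,0.04],[0,0,0,0,0,0,0.04]]' >/dev/null && $Z && $M '[[0,0,0,0,0,0.03,0.04],[0,0,0,0,0,0,0.04]]' >/dev/null && $Z && $M '[[0,0,0,0,0,0.03,0.04],[0,0,0,0,0,0,0.04]]' >/dev/null && $Z
```

```text
t13.2 yaw 3.1 T [-0.52  0.57 -0.02] F [-2.4 -1.1  6.6] q6 1.59 g 20 z 178.2
t13.3 yaw 0.2 T [-0.6   0.58  0.1 ] F [-4.5 -2.7  8. ] q6 1.64 g 20 z 178.2
t13.6 yaw -1.5 T [-0.61  0.59  0.22] F [-3.2 -1.6  7.8] q6 1.67 g 20 z 178.2
t13.8 yaw -3.2 T [-0.66  0.56  0.21] F [-3.7 -2.1  7.4] q6 1.70 g 20 z 178.2
t13.9 yaw -4.9 T [-0.66  0.64  0.26] F [-3.1 -1.6  6.7] q6 1.73 g 20 z 178.2
t14.2 yaw -6.6 T [-0.61  0.6   0.02] F [-2.8 -2.7  6.5] q6 1.76 g 20 z 178.2
t14.3 yaw -8.3 T [-0.57  0.57  0.  ] F [-2.7 -2.6  6.5] q6 1.79 g 20 z 178.2
```

```bash
M='python3 -m jog'; Z='python3 tz.py 0.33'
$M '[[0,0,0,0,0,0.05,0.04],[0,0,0,0,0,0,0.04]]' >/dev/null && $Z && $M '[[0,0,0,0,0,0.05,0.04],[0,0,0,0,0,0,0.04]]' >/dev/null && $Z && $M '[[0,0,0,0,0,0.05,0.04],[0,0,0,0,0,0,0.04]]' >/dev/null && $Z && $M '[[0,0,0,0,0,0.05,0.04],[0,0,0,0,0,0,0.04]]' >/dev/null && $Z && $M '[[0,0,0,0,0,0.05,0.04],[0,0,0,0,0,0,0.04]]' >/dev/null && $Z && $M '[[0,0,0,0,0,0.05,0.04],[0,0,0,0,0,0,0.04]]' >/dev/null && $Z && $M '[[0,0,0,0,0,0.03,0.04],[0,0,0,0,0,0,0.04]]' >/dev/null && $Z && $M '[[0,0,0,0,0,0.03,0.04],[0,0,0,0,0,0,0.04]]' >/dev/null && $Z && $M '[[0,0,0,0,0,0.03,0.04],[0,0,0,0,0,0,0.04]]' >/dev/null && $Z && $M '[[0,0,0,0,0,0.03,0.04],[0,0,0,0,0,0,0.04]]' >/dev/null && $Z
```

```text
t14.6 yaw -11.3 T [-0.6   0.73 -0.07] F [-3.6 -1.2  6.8] q6 1.84 g 20 z 178.2
t14.8 yaw -14.1 T [-0.62  0.76  0.  ] F [-3.4 -1.3  7.4] q6 1.89 g 20 z 178.2
t14.9 yaw -17.0 T [-0.59  0.71 -0.07] F [-3.9 -1.5  6.8] q6 1.94 g 20 z 178.2
t15.2 yaw -19.9 T [-0.58  0.75 -0.08] F [-2.7 -1.8  6.7] q6 1.99 g 20 z 178.2
t15.3 yaw -22.7 T [-0.63  0.77 -0.09] F [-3.7 -1.5  7.3] q6 2.04 g 20 z 178.2
t15.6 yaw -25.6 T [-0.68  0.8  -0.01] F [-3.6 -1.1  8.5] q6 2.09 g 20 z 178.2
t15.8 yaw -27.2 T [-0.58  0.88  0.11] F [-4.9 -2.2  7.6] q6 2.12 g 20 z 178.2
t15.9 yaw -28.9 T [-0.62  0.91  0.22] F [-3.8 -1.5  8.4] q6 2.15 g 20 z 178.2
t16.1 yaw -30.6 T [-0.57  0.93  0.42] F [-3.9 -2.4  7.5] q6 2.18 g 20 z 178.2
```

Burr touch found: torque rises at the lining's spring rate to 0.42 N m, five clicks from the start, with the touch detent at yaw about −26°. I'll open six clicks, to yaw about 154°, counting the peaks on the way.

```bash
M='python3 -m jog'; Z='python3 tz.py 0.4'
$M '[[0,0,0,0,0,-0.04,0.04],[0,0,0,0,0,-0.04,0.04],[0,0,0,0,0,0,0.04]]' >/dev/null && $Z && $M '[[0,0,0,0,0,-0.05,0.04],[0,0,0,0,0,-0.05,0.04],[0,0,0,0,0,0,0.04]]' >/dev/null && $Z && $M '[[0,0,0,0,0,-0.05,0.04],[0,0,0,0,0,0,0.04]]' >/dev/null && $Z && $M '[[0,0,0,0,0,-0.05,0.04],[0,0,0,0,0,0,0.04]]' >/dev/null && $Z && $M '[[0,0,0,0,0,-0.05,0.04],[0,0,0,0,0,-0.05,0.04],[0,0,0,0,0,0,0.04]]' >/dev/null && $Z && $M '[[0,0,0,0,0,-0.05,0.04],[0,0,0,0,0,-0.05,0.04],[0,0,0,0,0,0,0.04]]' >/dev/null && $Z && $M '[[0,0,0,0,0,-0.05,0.04],[0,0,0,0,0,-0.05,0.04],[0,0,0,0,0,0,0.04]]' >/dev/null && $Z && $M '[[0,0,0,0,0,-0.05,0.04],[0,0,0,0,0,-0.05,0.04],[0,0,0,0,0,0,0.04]]' >/dev/null && $Z && $M '[[0,0,0,0,0,-0.05,0.04],[0,0,0,0,0,0,0.04]]' >/dev/null && $Z && $M '[[0,0,0,0,0,-0.05,0.04],[0,0,0,0,0,0,0.04]]' >/dev/null && $Z && $M '[[0,0,0,0,0,-0.05,0.04],[0,0,0,0,0,-0.05,0.04],[0,0,0,0,0,0,0.04]]' >/dev/null && $Z && $M '[[0,0,0,0,0,-0.05,0.04],[0,0,0,0,0,-0.05,0.04],[0,0,0,0,0,0,0.04]]' >/dev/null && $Z && $M '[[0,0,0,0,0,-0.05,0.04],[0,0,0,0,0,-0.05,0.04],[0,0,0,0,0,0,0.04]]' >/dev/null && $Z && $M '[[0,0,0,0,0,-0.05,0.04],[0,0,0,0,0,-0.05,0.04],[0,0,0,0,0,0,0.04]]' >/dev/null && $Z
```

```text
t16.4 yaw -26.0 T [-0.62  0.84  0.01] F [-3.1 -2.   7.5] q6 2.10 g 20 z 178.2
t16.8 yaw -20.3 T [-0.63  0.75 -0.16] F [-3.1 -2.1  7.3] q6 2.00 g 20 z 178.2
t16.9 yaw -17.4 T [-0.59  0.7  -0.19] F [-3.4 -1.7  7.6] q6 1.95 g 20 z 178.2
t17.1 yaw -14.5 T [-0.6   0.71 -0.01] F [-4.4 -1.3  6.9] q6 1.90 g 20 z 178.2
t17.4 yaw -8.8 T [-0.63  0.63  0.08] F [-3.6 -1.3  7.7] q6 1.80 g 20 z 178.2
t17.8 yaw -3.1 T [-0.52  0.58  0.15] F [-1.9 -1.1  7.2] q6 1.70 g 20 z 178.2
t18.1 yaw 2.7 T [-0.52  0.45  0.04] F [-2.2 -0.7  6.2] q6 1.60 g 20 z 178.2
t18.4 yaw 8.4 T [-0.43  0.45 -0.1 ] F [-3.2 -1.7  6.4] q6 1.50 g 20 z 178.2
t18.6 yaw 11.2 T [-0.37  0.47 -0.22] F [-2.7 -1.8  6.8] q6 1.45 g 20 z 178.2
t18.8 yaw 14.1 T [-0.45  0.43 -0.03] F [-3.6 -1.5  6.1] q6 1.40 g 20 z 178.3
t19.1 yaw 19.8 T [-0.36  0.46  0.05] F [-2.5 -1.1  6.5] q6 1.30 g 20 z 178.3
t19.4 yaw 25.6 T [-0.35  0.4   0.07] F [-2.2 -2.5  6.8] q6 1.20 g 20 z 178.2
t19.6 yaw 31.3 T [-0.32  0.44  0.07] F [-2.5 -0.4  7.5] q6 1.10 g 20 z 178.2
t19.9 yaw 37.0 T [-0.28  0.41 -0.11] F [-3.3 -0.8  7.1] q6 1.00 g 20 z 178.3
```

```bash
M='python3 -m jog'; Z='python3 tz.py 0.4'
$M '[[0,0,0,0,0,-0.05,0.04],[0,0,0,0,0,0,0.04]]' >/dev/null && $Z && $M '[[0,0,0,0,0,-0.05,0.04],[0,0,0,0,0,0,0.04]]' >/dev/null && $Z && $M '[[0,0,0,0,0,-0.05,0.04],[0,0,0,0,0,-0.05,0.04],[0,0,0,0,0,0,0.04]]' >/dev/null && $Z && $M '[[0,0,0,0,0,-0.05,0.04],[0,0,0,0,0,-0.05,0.04],[0,0,0,0,0,0,0.04]]' >/dev/null && $Z && $M '[[0,0,0,0,0,-0.05,0.04],[0,0,0,0,0,-0.05,0.04],[0,0,0,0,0,0,0.04]]' >/dev/null && $Z && $M '[[0,0,0,0,0,-0.05,0.04],[0,0,0,0,0,-0.05,0.04],[0,0,0,0,0,0,0.04]]' >/dev/null && $Z && $M '[[0,0,0,0,0,-0.05,0.04],[0,0,0,0,0,0,0.04]]' >/dev/null && $Z && $M '[[0,0,0,0,0,-0.05,0.04],[0,0,0,0,0,0,0.04]]' >/dev/null && $Z && $M '[[0,0,0,0,0,-0.05,0.04],[0,0,0,0,0,-0.05,0.04],[0,0,0,0,0,0,0.04]]' >/dev/null && $Z && $M '[[0,0,0,0,0,-0.05,0.04],[0,0,0,0,0,-0.05,0.04],[0,0,0,0,0,0,0.04]]' >/dev/null && $Z && $M '[[0,0,0,0,0,-0.05,0.04],[0,0,0,0,0,-0.05,0.04],[0,0,0,0,0,0,0.04]]' >/dev/null && $Z && $M '[[0,0,0,0,0,-0.05,0.04],[0,0,0,0,0,-0.05,0.04],[0,0,0,0,0,0,0.04]]' >/dev/null && $Z && $M '[[0,0,0,0,0,-0.05,0.04],[0,0,0,0,0,0,0.04]]' >/dev/null && $Z && $M '[[0,0,0,0,0,-0.05,0.04],[0,0,0,0,0,0,0.04]]' >/dev/null && $Z
```

```text
t20.1 yaw 39.9 T [-0.22  0.49 -0.13] F [-2.9 -1.5  6.2] q6 0.95 g 20 z 178.2
t20.4 yaw 42.7 T [-0.26  0.37 -0.25] F [-2.3 -2.   5.9] q6 0.90 g 20 z 178.2
t20.6 yaw 48.5 T [-0.25  0.45 -0.02] F [-2.1 -1.4  6.4] q6 0.80 g 20 z 178.3
t20.9 yaw 54.2 T [-0.23  0.46  0.11] F [-2.2 -1.2  6.4] q6 0.70 g 20 z 178.2
t21.2 yaw 60.0 T [-0.15  0.37  0.09] F [-3.1 -0.3  5.8] q6 0.60 g 20 z 178.3
t21.6 yaw 65.7 T [-0.19  0.51 -0.07] F [-2.6 -1.2  5.7] q6 0.50 g 20 z 178.2
t21.8 yaw 68.5 T [-0.18  0.49 -0.16] F [-2.1 -1.7  6.8] q6 0.45 g 20 z 178.2
t21.9 yaw 71.4 T [-0.17  0.47 -0.22] F [-3.2 -2.7  6.5] q6 0.40 g 20 z 178.2
t22.2 yaw 77.1 T [-0.2   0.5   0.05] F [-3.  -1.4  7.4] q6 0.30 g 20 z 178.3
t22.6 yaw 82.9 T [-0.18  0.47 -0.02] F [-2.2 -1.9  6.6] q6 0.20 g 20 z 178.2
t22.9 yaw 88.6 T [-0.2   0.38  0.1 ] F [-3.4 -1.   6.9] q6 0.10 g 20 z 178.3
t23.1 yaw 94.3 T [-0.22  0.46  0.03] F [-2.4 -1.4  6.2] q6 -0.00 g 20 z 178.3
t23.4 yaw 97.2 T [-0.21  0.51 -0.09] F [-1.9 -1.5  6.6] q6 -0.05 g 20 z 178.2
t23.6 yaw 100.0 T [-0.2   0.44 -0.19] F [-2.6 -1.4  5.6] q6 -0.10 g 20 z 178.2
```

```bash
M='python3 -m jog'; Z='python3 tz.py 0.4'
$M '[[0,0,0,0,0,-0.05,0.04],[0,0,0,0,0,0,0.04]]' >/dev/null && $Z && $M '[[0,0,0,0,0,-0.05,0.04],[0,0,0,0,0,-0.05,0.04],[0,0,0,0,0,0,0.04]]' >/dev/null && $Z && $M '[[0,0,0,0,0,-0.05,0.04],[0,0,0,0,0,-0.05,0.04],[0,0,0,0,0,0,0.04]]' >/dev/null && $Z && $M '[[0,0,0,0,0,-0.05,0.04],[0,0,0,0,0,-0.05,0.04],[0,0,0,0,0,0,0.04]]' >/dev/null && $Z && $M '[[0,0,0,0,0,-0.05,0.04],[0,0,0,0,0,-0.05,0.04],[0,0,0,0,0,0,0.04]]' >/dev/null && $Z && $M '[[0,0,0,0,0,-0.05,0.04],[0,0,0,0,0,0,0.04]]' >/dev/null && $Z && $M '[[0,0,0,0,0,-0.05,0.04],[0,0,0,0,0,0,0.04]]' >/dev/null && $Z && $M '[[0,0,0,0,0,-0.05,0.04],[0,0,0,0,0,-0.05,0.04],[0,0,0,0,0,0,0.04]]' >/dev/null && $Z && $M '[[0,0,0,0,0,-0.05,0.04],[0,0,0,0,0,-0.05,0.04],[0,0,0,0,0,0,0.04]]' >/dev/null && $Z && $M '[[0,0,0,0,0,-0.05,0.04],[0,0,0,0,0,-0.04,0.04],[0,0,0,0,0,0,0.04]]' >/dev/null && $Z && $M '[[0,0,0,0,0,-0.05,0.04],[0,0,0,0,0,-0.04,0.04],[0,0,0,0,0,0,0.04]]' >/dev/null && $Z
```

```text
t23.8 yaw 102.9 T [-0.28  0.46 -0.22] F [-2.5 -1.4  6.3] q6 -0.15 g 20 z 178.2
t24.1 yaw 108.6 T [-0.2   0.45  0.  ] F [-1.8 -1.3  6.5] q6 -0.25 g 20 z 178.3
t24.4 yaw 114.4 T [-0.23  0.4   0.11] F [-1.7 -1.3  6.6] q6 -0.35 g 20 z 178.3
t24.6 yaw 120.1 T [-0.26  0.38  0.07] F [-1.4 -0.5  5.7] q6 -0.45 g 20 z 178.2
t24.9 yaw 125.8 T [-0.15  0.25 -0.09] F [-0.8 -0.7  6.2] q6 -0.55 g 20 z 178.3
t25.1 yaw 128.7 T [-0.23  0.34 -0.16] F [-1.7 -1.3  6.1] q6 -0.60 g 20 z 178.3
t25.4 yaw 131.5 T [-0.19  0.3  -0.21] F [-0.8 -1.6  6.4] q6 -0.65 g 20 z 178.3
t25.6 yaw 137.3 T [-0.17  0.14 -0.02] F [-1.  -0.7  6.5] q6 -0.75 g 20 z 178.3
t25.9 yaw 143.0 T [-0.09  0.26  0.05] F [-1.9 -0.6  5.7] q6 -0.85 g 20 z 178.3
t26.2 yaw 148.2 T [-0.07  0.18  0.09] F [-0.5 -0.7  4.7] q6 -0.94 g 20 z 178.3
t26.6 yaw 153.3 T [-0.01  0.19  0.01] F [-0.5  0.7  6.4] q6 -1.03 g 20 z 178.3
```

Six peaks counted (−17, 11, 43, 71, 103, 132°), and the torque is zero at 153°. I'll release, retreat straight up, and look.

```bash
M='python3 -m jog'
$M '[[0,0,0,0,0,0,0.05],[0,0,0,0,0,0,0.065],[0,0,0,0,0,0,0.085],[0,0,0,0,0,0,0.085],[0,0,0,0,0,0,0.085]]' >/dev/null
$M '[[0,0,-0.02,0,0,0,0.085],[0,0,-0.03,0,0,0,0.085],[0,0,-0.03,0,0,0,0.085],[0,0,-0.03,0,0,0,0.085],[0,0,0,0,0,0,0.085]]' 
$M '[[0.05,0,0,0,0,0,0.085],[0.05,0,0,0,0,0,0.085],[0.05,0,0,0,0,0,0.085],[0,0,0,0,0,0,0.085],[0,0,0,0,0,0,0.085]]' 
python3 -c "
from h import *
st()
cv2.imwrite('pics/c4.png',np.hstack([crop('scene',(322,145),20,10),crop('top',(192,194),20,10)]))
cv2.imwrite('pics/s4.png',cv2.resize(eyes.capture('scene')[:,:,::-1],(800,600)))"
```

```text
time_s: 27.55
eef_pos: [521.8, 154.9, 291.2]
ee_rot: [0.003, 0.231, 0.973, 0.001]
force: [-0.5, -0.1, -0.4]
grip_width: 0.996
grip_force: 0.0
time_s: 28.05
eef_pos: [386.3, 222.5, 287.2]
ee_rot: [0.0, 0.231, 0.973, -0.0]
force: [0.2, 0.3, -0.4]
grip_width: 0.992
grip_force: 0.0
28.05 [386.3 222.5 287.2] [[-0.894, 0.449, 0.0], [0.449, 0.894, -0.0], [-0.0, 0.0, -1.0]] F [ 0.2  0.3 -0.4] T [-0.049  0.013  0.063] 0.991937117456971 0.0
```

View pics/c4.png

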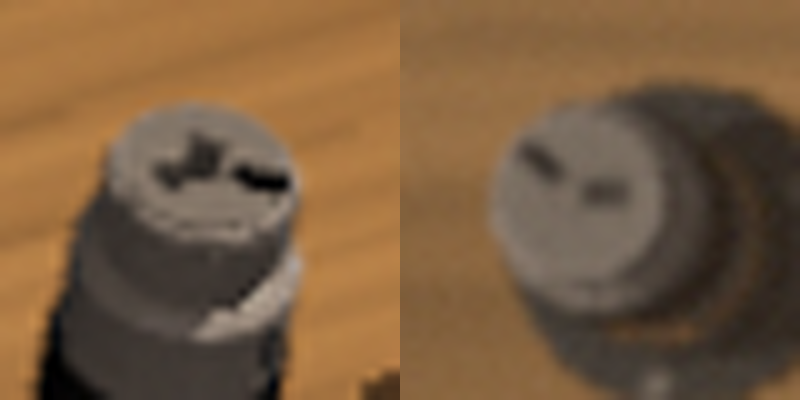

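View pics/s4.png

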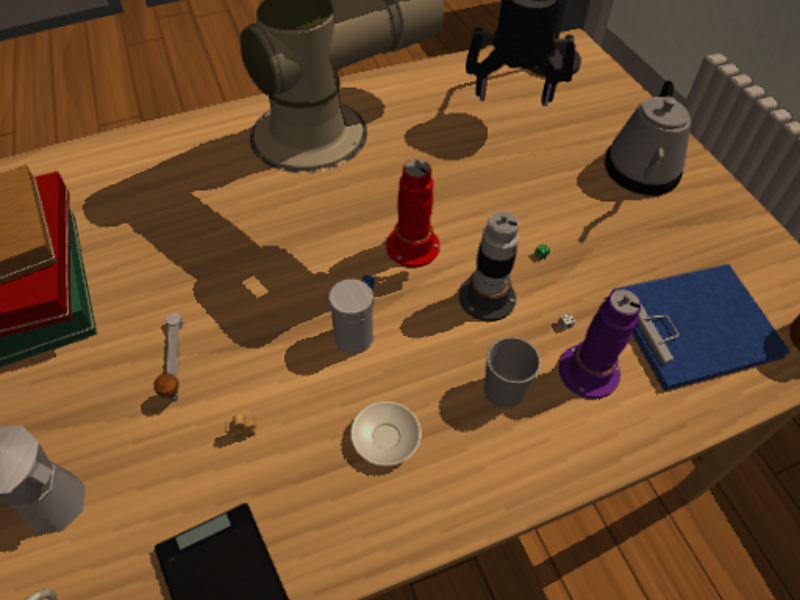

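The rib end went from top crop (557,124) to (522,146). That is about +33° net, matching the expected five clicks closed and six open (+30°). Everything else is in place.

```bash
python3 -c "
from rig import finish_job
print(finish_job())"
```

```text
the job is handed in; nothing more can be done
None
```

I closed the dial five clicks clockwise to burr touch (0.42 N m, below the lining's 0.7 N m slip), opened it six clicks anticlockwise and let go; nothing else on the ledge moved, and the job was handed in at about 28 s.

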